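# Set out the sealing bottle and wax jar on the stone carver's tray

## Task

Get the stone carver's tray ready for finishing: stand the tall slim bottle upright in the middle of the round cork mat, and stand the squat jar upright in the middle of the square plywood mat. Keep both upright while you carry them, set them down gently and leave them standing by themselves.

Things in the scene. Friction and masses are not known exactly. Their poses are not given: they have to be found in the camera images.
- bottle: the tall slim bottle: white plastic with a grey screw cap, 185 mm tall, standing upright on the table; straight round body 56 mm in diameter up to 150 mm, then a short shoulder to the neck at 162 mm, cap 32 mm in diameter from 162 to 185 mm; 0.23 to 0.46 kg. Origin: centre of its underside, z up along the bottle. A short bottle of the same make (125 mm tall, not listed) stands nearby and is not wanted
- jar: the squat jar: a straight white plastic cylinder 64 mm in diameter and 70 mm tall, its top 18 mm a grey lid of the same diameter, standing upright on the table; 0.15 to 0.31 kg. Origin: centre of its underside, z up. A taller jar of the same make (125 mm tall, 68 mm in diameter, not listed) stands nearby and is not wanted
- round_mat: round cork mat, 110 mm in diameter and 6 mm thick, fixed flat on the floor of the white carver's tray (tray rim 25 mm above the table). Origin: centre of its underside, 4 mm above the table, so its top is 10 mm above the table; z up
- square_mat: square plywood mat, 110 x 110 mm and 6 mm thick, fixed flat on the floor of the same white tray. Origin: centre of its underside, 4 mm above the table, so its top is 10 mm above the table; x and y along its sides, z up. A carved stone about 70 mm tall and two rasps lie in the far half of the tray, beyond the mats
Not all that is in view belongs to the job. What is shaped like the jar but purple or yellow is not meant. Leave any orange look-alike of the bottle alone.

How it is judged:
By the outcome, as a careful person would: the job done as asked, in the order asked, and still so for the second after the job is handed in, with the robot touching nothing.
It also fails if it takes over 61 s, if anything falls off the work surface, if the arm or the gripper's body presses on something with over 40 N, if the wrist force passes 120 N, or if a joint passes its speed limit or range.

## Robot

A 6-joint arm with a two-finger parallel gripper is mounted at the origin on the work surface. World frame = base frame: x ahead of the robot, y to its left, z up, the work surface at z = 0. Lengths are in mm, angles in degrees, forces in N, time in s.
With the tool pointing down it reaches from about 350 to 850 mm from the base axis. Payload 8.1 kg.
Tool frame: the origin (TCP) lies midway between the tips of the shut fingers; the grasp point (between the pads) lies 19 mm behind it (hold_point_z is the distance from the TCP to the grasp point, in mm); z points along the fingers, y is the direction in which the jaws open and shut (so a half turn about z gives the same grasp; the last joint's range is limited). The gripper opens to 85 mm and grips with 20 to 120 N. Pads are 22 mm wide; open, the fingers measure 114 mm over their backs; the gripper's body (76 mm by 85 mm) begins 54 mm behind the grasp point. The pads swing forward as they close: fully open they stand 13 mm farther back than shut.
Start: joints at [65.753, 7.471, 85.268, -0, 87.261, -4.893], TCP at [198.826, 566.104, 231.292] pointing down, gripper open.
Joint ranges: [-169.43, 169.43], [-51.17, 129.36], [1.28, 143.12], [-76.62, 256.62], [0, 156.53], [-152.29, 152.29]. Speed limits (degrees/s): [136.94, 136.94, 159.86, 180, 180, 180].

## Interface

Orientations are given as [roll, pitch, yaw] about the fixed x, y, z axes, in that order (R = Rz(yaw) Ry(pitch) Rx(roll)).
In Python, from bench import sense, snapshot, camera_params, hand_in, hold_point_z gives the robot as it stands.
- The arm moves only by the tool servo_tool, never from a script. Its argument "motion" is a list of rows, each a list of 7 numbers: the finger opening in mm, from 0 to 85.4, then the shift along the tool's x, y, z in mm, then the turn, a rotation vector about the tool's x, y, z in rad. A call has 1 to 10 rows; each row shifts and turns the pose as measured when the row begins, along the tool's axes as they then stand; what a row does not reach is not made up. A row lasts 1/10 s, in which the tool goes at most 50 mm and 8.59 degrees, less where a joint would pass 70% of its speed; a pose out of reach is approached as far as the arm can. A call with a gripper value outside its range is refused whole. The fingers move at their own pace and stop on an object; "force" is the grip in N (left out, the last holds). Time passes only in rows, so rows that do not move let the fingers close. It gives the time, the measured TCP pose, the force and the opening at its end, in the units of the state.
- sense(): the state, without advancing time (a new reading comes with each control period).
- snapshot(name): name is "side" or "top"; returns the picture (400x640x3 uint8, blue, green, red); there is no depth.
- camera_params(name): a dict with "fx", "fy", "cx", "cy" (pixels), "R" (3x3) and "t" (3): a world point X has camera coordinates R X + t. Camera axes: x right, y down, z forward; pixel columns grow to the right and rows downward; lengths in mm; the calibration is good to about 2 mm. A picture is of the moment at which its call begins. camera_params takes no time and is no camera call.
- hand_in(): hands the job in, once; it reports no verdict.
The state is a dict: "time": time; "joint_pos": joint angles; "qd": joint speeds; "joint_efforts": joint torques, N m; "tool_pos": TCP position; "tcp_rot": TCP orientation; "ft_force": force on the tool from outside, world axes, zero at the start; "wrist_torque": the same for the moment, N m; "finger_gap": finger opening in mm.
Only numpy, scipy, OpenCV 4.12 (cv2) and the standard library are available. Lean on these libraries where they do the work, as an engineer would, in place of code of your own. Each camera call takes 0.05 s, during which the arm holds its last target. There are 200 camera calls.

## Working session

There is one attempt and no reset: what is moved stays moved. The work goes in short steps, Python scripts to look and compute and a tool call to move; the robot and the scene stay as the last step left them, time stands still between calls to the robot, and variables do not carry over. Pictures are saved under pics/ and viewed, about 8 in all and at most 12, crops included, and the job is handed in when it is done.

Besides the shell and the picture viewer there is one more tool, called as a command line: name --pt "numbers of a row" for each row, then --argument value for the rest. servo_tool: Moves the arm, as the interface text tells. Its arguments: {"type":"object","properties":{"motion":{"type":"array"},"force":{"type":"number"}},"required":["motion"]}

```bash
ls; mkdir -p pics
python3 - <<'E'
from bench import *
import cv2
for n in("side","top"):
    cv2.imwrite(f"pics/{n}0.png",snapshot(n)); print(n,camera_params(n))
print(sense(), hold_point_z)
E
```

```text
pics
side {'fx': 370.2239964880879, 'fy': 370.2239964880879, 'cx': 316.4195806016781, 'cy': 200.63065881327722, 'R': array([[ 0.85511642, -0.51788595, -0.02387568],
       [-0.31176133, -0.47688246, -0.82181993],
       [ 0.4142231 ,  0.71019523, -0.56924683]]), 't': array([-356.63454025,  211.49000407,  834.50569832])}
top {'fx': 395.98386111372423, 'fy': 395.98386111372423, 'cx': 322.5498612504269, 'cy': 203.9261995831988, 'R': array([[-0.01548717, -0.999465  ,  0.02880732],
       [-0.98864512,  0.01099997, -0.14986601],
       [ 0.14946896, -0.03080122, -0.98828656]]), 't': array([  62.79909849,  451.38318162, 1109.83291362])}
{'time': 0.1, 'joint_pos': array([ 6.57529158e+01,  7.51027654e+00,  8.53216766e+01,  2.13672603e-04,
        8.72592125e+01, -4.89294280e+00]), 'qd': array([-0.01930108, -0.12989272, -0.10632544,  0.1102214 , -0.02064984,
       -0.1235626 ]), 'joint_efforts': array([ 1.81035881e-03, -5.70957220e+01, -5.01939762e+01, -1.09035047e-04,
        8.27248004e-03,  6.35754054e-05]), 'tool_pos': array([198.62782966, 565.67423847, 230.36762841]), 'tcp_rot': array([-1.79909185e+02, -7.98853113e-03,  1.60645842e+02]), 'ft_force': array([ 0.48172056, -0.08219249,  0.51139657]), 'wrist_torque': array([-0.0459966 ,  0.04422851, -0.05172889]), 'finger_gap': 85.58525063851458} 18.700000000000003
```

View pics/side0.png

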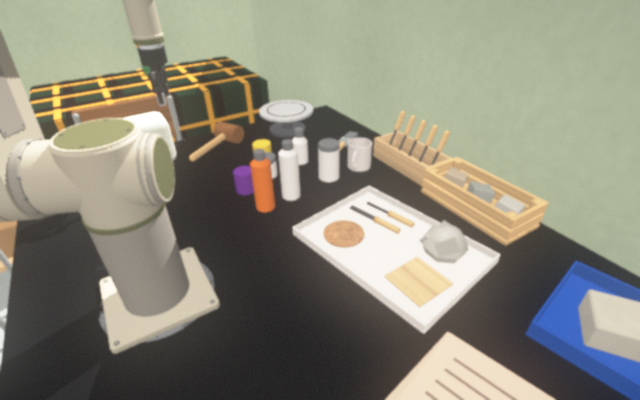

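View pics/top0.png

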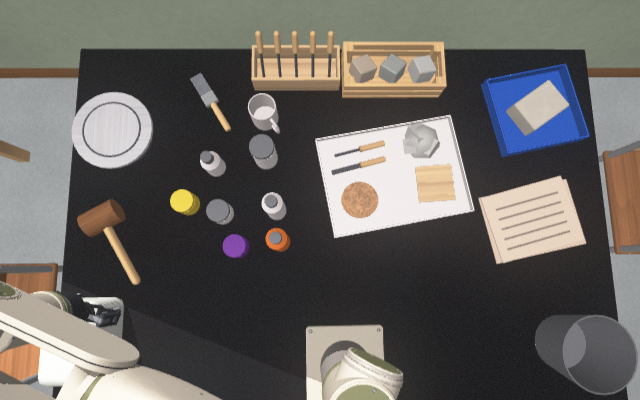

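Side view: tall white bottle at (290,172), with the orange one at (263,183). Top view candidates:
- **Bottle:** (273,205) tall white, (212,162) short white, (277,239) orange.
- **Jar:** (220,211) squat grey lid, (262,150) tall jar, (235,245) purple, (184,202) yellow.
- **Mats:** round (360,199), square (435,183).

By the description I choose (273,205) and (220,211), and check them in a crop.

```bash
cat > h.py <<'E'
import numpy as np, cv2
from bench import *
def ray(n,u,v,z):
    p=camera_params(n);R=p["R"];c=-R.T@p["t"]
    d=R.T@np.array([(u-p["cx"])/p["fx"],(v-p["cy"])/p["fy"],1])
    return (c+d*(z-c[2])/d[2]).round(1)
def proj(n,X):
    p=camera_params(n);q=p["R"]@np.array(X,float)+p["t"]
    return np.round([p["fx"]*q[0]/q[2]+p["cx"],p["fy"]*q[1]/q[2]+p["cy"]],1)
def blobs(im,lo,hi,box,amin=25):
    x0,y0,x1,y1=box
    m=cv2.inRange(cv2.cvtColor(im[y0:y1,x0:x1],cv2.COLOR_BGR2HSV),lo,hi)
    m=cv2.morphologyEx(m,cv2.MORPH_OPEN,np.ones((3,3)))
    out=[]
    for c in cv2.findContours(m,cv2.RETR_EXTERNAL,cv2.CHAIN_APPROX_NONE)[0]:
        if cv2.contourArea(c)>amin:
            (e,ax,an)=cv2.fitEllipse(cv2.convexHull(c)) if len(cv2.convexHull(c))>4 else cv2.minAreaRect(c)
            r=cv2.minAreaRect(c)
            out.append((np.round([e[0]+x0,e[1]+y0],1),np.round(ax,1),cv2.contourArea(c),np.round([r[0][0]+x0,r[0][1]+y0],1),round(r[2],1)))
    return out
E
python3 - <<'E'
from h import *
t=cv2.imread("pics/top0.png");s=cv2.imread("pics/side0.png")
hsv=cv2.cvtColor(t,cv2.COLOR_BGR2HSV)
for p in((272,200),(278,213),(220,211),(262,147),(360,199),(435,183),(360,160)):print(p,hsv[p[1],p[0]])
print("grey");[print(b) for b in blobs(t,(0,0,70),(180,60,165),(190,120,300,260))]
print("mats");[print(b) for b in blobs(t,(5,60,90),(25,255,255),(325,130,470,230),300)]
a=cv2.resize(t[130:260,160:300],None,fx=4,fy=4,interpolation=cv2.INTER_CUBIC)
b=cv2.resize(s[120:220,220:380],None,fx=3,fy=3,interpolation=cv2.INTER_CUBIC)
b=cv2.copyMakeBorder(b,0,0,0,80,cv2.BORDER_CONSTANT)
o=np.vstack([cv2.resize(a,(560,520)),b]); cv2.imwrite("pics/crop.png",cv2.resize(o,None,fx=.73,fy=.73,interpolation=cv2.INTER_AREA))
E
```

```text
(272, 200) [126   9 138]
(278, 213) [170  11 140]
(220, 211) [128   7 140]
(262, 147) [130  12 131]
(360, 199) [ 13 107 216]
(435, 183) [ 15  85 218]
(360, 160) [  6   5 242]
grey
(array([274.9, 237.4]), array([11.8, 12.4]), 105.0, array([275. , 237.5]), 90.0)
(array([278.8, 212.2]), array([12.5, 19.4]), 111.0, array([279.6, 213.2]), 47.7)
(array([219.5, 211.4]), array([24.1, 28.9]), 520.0, array([219.6, 211.3]), 26.6)
(array([270.9, 200.9]), array([12.6, 13.1]), 117.0, array([271., 201.]), 90.0)
(array([216.5, 167.4]), array([16.9, 19.5]), 143.0, array([218.3, 169.3]), 45.0)
(array([206.7, 157. ]), array([12.6, 14.8]), 126.0, array([206.5, 157. ]), 90.0)
(array([263.2, 151.1]), array([26.6, 37.7]), 709.0, array([263.4, 151.3]), 63.4)
(array([261.6, 122.7]), array([13.6, 20.6]), 146.0, array([261.5, 125. ]), 90.0)
mats
(array([359.4, 199.5]), array([35.7, 36.7]), 990.5, array([359. , 199.5]), 90.0)
(array([435.7, 183.4]), array([42.8, 45.3]), 1193.5, array([434.8, 182.8]), 85.2)
```

View pics/crop.png

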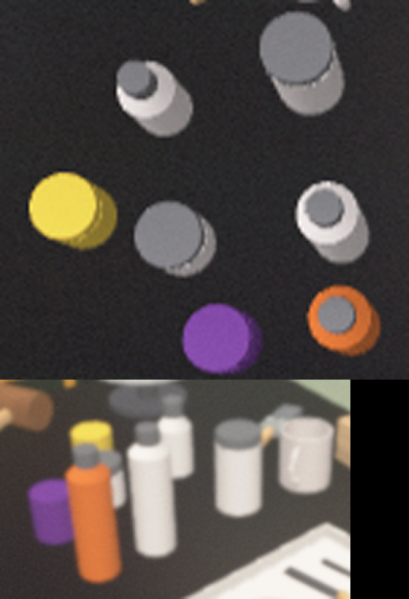

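The crop confirms it: tall white bottle with cap at top-view (270.6,200.9), squat jar with lid at about (218,210). The white short bottle is behind it to the left and the tall jar at (262,148), so both choices hold. Now positions, with a cross-check in the side view.

Run:
```python
from h import *
B=ray("top",270.8,200.9,185);J=ray("top",217.9,210.1,70)
M=ray("top",359.4,199.5,10);S=ray("top",435.3,183.1,10)
print("B",B,"J",J,"M",M,"S",S)
print("others: orange",ray("top",275,237.4,185),"short",ray("top",206.7,157,125),"tallj",ray("top",261,147,125),"purple",ray("top",235,245.5,70),"yellow",ray("top",182,201,70))
s=cv2.imread("pics/side0.png");hs=cv2.cvtColor(s,cv2.COLOR_BGR2HSV)
print("side pred",proj("side",B),proj("side",[*B[:2],0]),proj("side",J),"M",proj("side",M),"S",proj("side",S))
print(blobs(s,(0,0,60),(180,60,150),(250,130,345,170),20))
print("side mats",*[(b[0],b[3],b[1],b[4]) for b in blobs(s,(5,60,90),(25,255,255),(310,210,460,310),200)])
for u,v in((344,234),(419,281)):print(ray("side",u,v,10))
print("tray far/near corners",[ray("top",u,v,25) for u,v in((316,138),(451,117),(473,211),(333,236))])
```

```text
B [438.3 190.4 185. ] J [432.6 347.6  70. ] M [467.7 -53.2  10. ] S [ 515.  -282.6   10. ]
others: orange [347.3 179.7 185. ] short [568.8 367.9 125. ] tallj [595.5 223.4 125. ] purple [334.4 298.9  70. ] yellow [459.1 446.8  70. ]
side pred [286.4 141.2] [290.6 195.5] [265.3 156.1] M [343.  231.8] S [417.6 278.7]
[(array([342.4, 159.1]), array([10.6, 22.5]), 95.5, array([341.5, 158.5]), 90.0), (array([294.9, 139.3]), array([66.1, 98.3]), 1742.0, array([297. , 149.5]), -0.0)]
side mats (array([418.5, 281.4]), array([418.2, 279.8]), array([43. , 61.5]), 40.9) (array([343.5, 233.4]), array([343.5, 233.5]), array([26.4, 40.1]), 90.0)
[464.8 -62.3  10. ]
[ 512.8 -289.4   10. ]
tray far/near corners [array([652.4,  73. ,  25. ]), array([ 716. , -337.8,   25. ]), array([ 427.5, -384.4,   25. ]), array([359.9,  27.9,  25. ])]
```

Run:
```python
from h import *
for n,boxes in(("top",((330,172,390,228),(405,158,465,210))),("side",((315,212,370,255),(378,250,460,312)))):
    im=cv2.imread(f"pics/{n}0.png")
    for x0,y0,x1,y1 in boxes:
        S=cv2.GaussianBlur(cv2.cvtColor(im[y0:y1,x0:x1],cv2.COLOR_BGR2HSV)[:,:,1],(3,3),0)
        V=im[y0:y1,x0:x1].max(2)
        m=((S>42)&(V>100)).astype(np.uint8)
        c=max(cv2.findContours(m,0,cv2.CHAIN_APPROX_NONE)[0],key=cv2.contourArea)
        P=np.array([ray(n,u+x0,v+y0,10)[:2] for u,v in c[:,0]],np.float32)
        print(n,"circle",cv2.minEnclosingCircle(P),"ell",cv2.fitEllipse(P),"rect",cv2.minAreaRect(P))
im=cv2.imread("pics/top0.png")
# jar lid: circle from grey mask edge on upper-left (lid only)
print(im[205:217:2,206:236:2].max(2))
```

```text
top circle ((468.36981201171875, -52.83675765991211), 55.07951354980469) ell ((468.2776184082031, -52.8492546081543), (106.66919708251953, 107.67841339111328), 14.29525089263916) rect ((468.0820007324219, -52.219852447509766), (107.26828002929688, 104.99728393554688), 89.35256958007812)
top circle ((515.84619140625, -280.2107238769531), 74.68062591552734) ell ((516.1741943359375, -281.00384521484375), (125.11227416992188, 126.43449401855469), 2.6833252906799316) rect ((516.2122192382812, -281.2339172363281), (109.44308471679688, 110.300048828125), 3.7994916439056396)
side circle ((466.6862487792969, -57.417537689208984), 56.91305160522461) ell ((466.131103515625, -57.199825286865234), (106.96927642822266, 110.98197174072266), 146.38433837890625) rect ((465.7594299316406, -56.389434814453125), (111.01298522949219, 108.1796646118164), 21.149490356445312)
side circle ((513.5, -285.29998779296875), 75.18479919433594) ell ((513.441650390625, -285.30706787109375), (126.47875213623047, 127.2120590209961), 129.33953857421875) rect ((514.0621948242188, -284.9568786621094), (110.61433410644531, 108.93212127685547), 3.2007110118865967)
[[ 41 134 136 133 136 136 134 134 134 133 136  88  92  43  44]
 [ 93 136 135 135 136 137 136 136 135 135 138 101 133  74  43]
 [124 135 137 137 136 135 135 139 134 138 135 125 160 133  43]
 [133 139 137 137 137 135 138 140 134 137 137 117 145 132  44]
 [ 97 140 137 138 138 140 138 136 139 136 138  94 147 133  49]
 [ 53 134 135 138 138 136 137 137 138 139 136 100 137 135  50]]
```

servo_tool --pt "85 -35 -25 0 0 0 -0.1" --pt "85 -35 -25 0 0 0 -0.1" --pt "85 -30 -30 0 0 0 -0.1" --pt "85 -25 -35 0 0 0 -0.04" --pt "85 -25 -40 0 0 0 0" --pt "85 -20 -40 0 0 0 0" --pt "85 -20 -40 0 0 0 0" --pt "85 0 0 0 0 0 0"

```text
time: 0.9
tool_pos: [371.2, 299.4, 225.6]
tcp_rot: [-179.6, -0.3, -178.8]
ft_force: [-0.7, 1.1, 0.2]
finger_gap: 84.9
```

servo_tool --pt "85 -20 -30 0 0 0 0" --pt "85 -20 -30 0 0 0 0" --pt "85 -15 -25 0 0 0 0" --pt "85 -8 -15 0 0 0 0" --pt "85 -4 -9 0 0 0 0" --pt "85 0 0 0 0 0 0" --pt "85 0 0 0 0 0 0"

```text
time: 1.6
tool_pos: [440.7, 188.9, 223.7]
tcp_rot: [-179.6, -0.5, -178.9]
ft_force: [-0.7, -0.2, 0.3]
finger_gap: 85.0
```

Run:
```python
from h import *
t=snapshot("top");s=snapshot("side");q=sense();print(q["time"],q["tool_pos"],q["tcp_rot"])
a=cv2.resize(t[130:290,200:380],(540,480));b=cv2.resize(s[70:230,220:340],None,fx=2,fy=2)
b=cv2.copyMakeBorder(b,0,160,0,0,cv2.BORDER_CONSTANT)
cv2.imwrite("pics/pre.png",np.hstack([a,b]))
print(proj("top",q["tool_pos"]),proj("side",q["tool_pos"]))
```

```text
1.7 [440.65000215 189.17904215 223.76433932] [-179.6316307    -0.52608051 -178.81028942]
[269.7 197.4] [286.4 128.3]
```

View pics/pre.png

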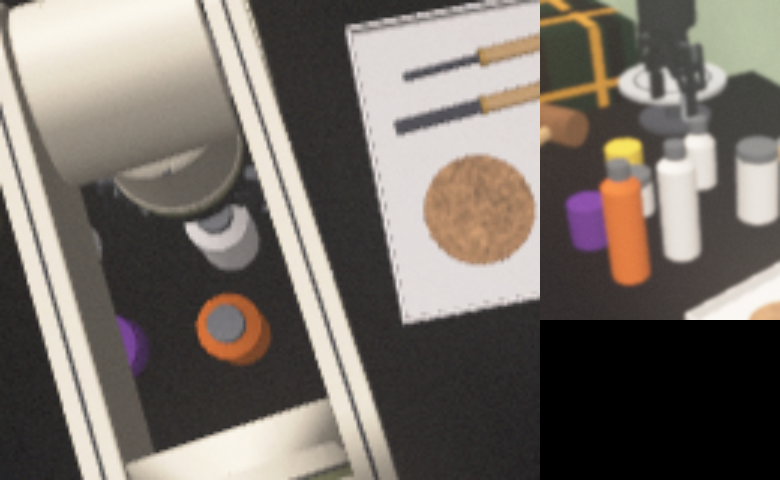

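Side view: cap at about (287,145), directly under the fingers (TCP projects to (286,128)). Aligned, so I go down.

servo_tool --pt "85 2 1 20 0 0 0" --pt "85 0 0 25 0 0 0" --pt "85 0 0 25 0 0 0" --pt "85 0 0 15 0 0 0" --pt "85 0 0 10 0 0 0" --pt "85 0 0 5 0 0 0" --pt "85 0 0 0 0 0 0"

```text
time: 2.4
tool_pos: [436.3, 195.7, 122.2]
tcp_rot: [-179.8, -0.3, -178.3]
ft_force: [-0.3, -1.1, -0.3]
finger_gap: 84.9
```

servo_tool --pt "85 -1 -4 2 0 0 0" --pt "85 0 -2 2 0 0 0" --pt "85 0 0 0 0 0 0"

```text
time: 2.7
tool_pos: [438.9, 190.0, 120.1]
tcp_rot: [-179.8, -0.1, -178.3]
ft_force: [-1.0, -0.8, 0.2]
finger_gap: 84.4
```

servo_tool --pt "85 0 0 2 0 0 0" --pt "70 0 0 0 0 0 0" --pt "50 0 0 0 0 0 0" --pt "45 0 0 0 0 0 0" --pt "45 0 0 0 0 0 0" --pt "45 0 0 0 0 0 0" --pt "45 0 0 0 0 0 0" --force 40

```text
time: 3.4
tool_pos: [440.1, 190.1, 119.5]
tcp_rot: [-179.9, 0.0, -178.3]
ft_force: [1.2, 0.4, 0.4]
finger_gap: 54.7
```

servo_tool --pt "45 0 0 0 0 0 0" --pt "45 0 0 -5 0 0 0" --pt "45 0 0 -10 0 0 0" --pt "45 0 0 -15 0 0 0" --pt "45 0 0 -20 0 0 0" --pt "45 0 0 -15 0 0 0" --pt "45 0 0 -5 0 0 0" --pt "45 0 0 0 0 0 0" --force 60

```text
time: 4.2
tool_pos: [438.3, 189.7, 192.9]
tcp_rot: [-179.8, -0.2, -178.3]
ft_force: [0.4, 0.5, -2.6]
finger_gap: 54.3
```

Run:
```python
from h import *
s=snapshot("side");t=snapshot("top");q=sense();print(q["tool_pos"],q["finger_gap"],q["ft_force"])
cv2.imwrite("pics/lift.png",np.hstack([cv2.resize(s[30:230,220:340],None,fx=3,fy=3),cv2.resize(t[150:290,220:320],None,fx=4,fy=4)[:600,:400][:600]]) if 0 else cv2.resize(s[30:230,220:380],None,fx=3,fy=3))
```

```text
[437.82667212 189.50678255 191.69816614] 54.37422047566925 [ 0.40580845 -0.318785   -2.45476179]
```

View pics/lift.png

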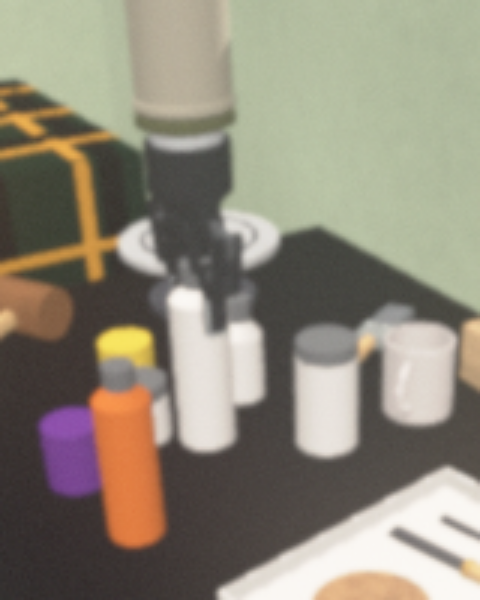

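The bottle is held upright and clear of the table (underside at about side (289,178)). Carrying it to the round mat at (467,-55).

servo_tool --pt "45 -1 -10 0 0 0 0" --pt "45 -2 -20 0 0 0 0" --pt "45 -3 -25 0 0 0 0" --pt "45 -3 -30 0 0 0 0" --pt "45 -3 -30 0 0 0 0" --pt "45 -3 -30 0 0 0 0" --pt "45 -3 -30 0 0 0 0" --pt "45 -2 -25 0 0 0 0" --pt "45 -1 -20 0 0 0 0" --pt "45 -1 -10 0 0 0 0"

```text
time: 5.3
tool_pos: [460.8, -52.8, 182.4]
tcp_rot: [-179.7, -1.2, -178.1]
ft_force: [-0.0, 0.4, -2.5]
finger_gap: 53.9
```

servo_tool --pt "45 0 -5 0 0 0 0" --pt "45 0 0 0 0 0 0" --pt "45 0 0 0 0 0 0" --pt "45 0 0 0 0 0 0"

```text
time: 5.7
tool_pos: [459.7, -57.9, 180.8]
tcp_rot: [-179.8, -1.4, -178.2]
ft_force: [-0.3, 0.5, -2.8]
finger_gap: 54.2
```

servo_tool --pt "45 -4 2 5 0 -0.012 0" --pt "45 -3 1 10 0 -0.012 0" --pt "45 0 0 10 0 0 0" --pt "45 0 0 5 0 0 0" --pt "45 0 0 0 0 0 0" --pt "45 0 0 0 0 0 0"

```text
time: 6.3
tool_pos: [467.0, -51.5, 148.4]
tcp_rot: [-179.8, 0.1, -177.9]
ft_force: [0.2, -0.0, -2.3]
finger_gap: 54.1
```

Run:
```python
from h import *
s=snapshot("side");t=snapshot("top");q=sense();print(q["tool_pos"],q["tcp_rot"],q["finger_gap"],q["ft_force"])
a=cv2.resize(s[120:270,280:400],(480,600));b=cv2.resize(t[130:250,320:400],(320,480));b=cv2.copyMakeBorder(b,0,120,0,0,cv2.BORDER_CONSTANT)
cv2.imwrite("pics/over.png",np.hstack([a,b]))
# white body edges per row in the side view
for v in range(170,236,6): print(v,s[v,315:375:2].min(1))
```

```text
[467.18660681 -51.60346478 148.70160936] [-1.79814551e+02  1.07209864e-01 -1.77955110e+02] 54.169081831947054 [-0.21791967 -0.15047617 -1.75954592]
170 [ 64  82 175 200 212 218 221 221 199 132  81  97 117 126 116  83  79  79
  80  80  76  77  74  76  80 109 123  82  70  68]
176 [ 59  79 174 203 212 217 220 220 211 224 239 242 236 225 208 206 144  80
  82  80  78  79  84  79  74  71  68  71  72  72]
182 [ 63  64  66  71  93 120 140 145 140 188 219 234 239 242 241 238 181 146
  88  80  80  75  74  73  71  70  74  73  72  74]
188 [ 64  64  64  65  67  68  67  66  99 181 205 210 217 220 221 219 170 150
  90  83  82  76  81 125 174 205 211 210 212 212]
194 [ 66  65  68  68  68  70  69  70 101 184 205 210 217 220 221 222 220 209
 204 200 213 212 212 217 224 237 242 243 238 227]
200 [ 65  67  67  70  69  71  69  72 103 183 205 211 219 221 223 222 221 220
 211 206 232 243 243 243 243 243 238 237 243 243]
206 [ 66  68  71  69  70  77  98 149 194 198 207 212 220 222 224 223 221 218
 209 192 198 232 240 243 243 243 241 230 192 145]
212 [ 80 119 170 204 212 210 211 219 225 206 208 215 219 222 222 223 221 218
 209 211 221 177 134 120 128 152 199 232 241 243]
218 [210 212 221 235 242 243 243 243 237 207 209 214 221 222 223 223 219 218
 207 224 242 243 243 244 243 239 224 179 137 124]
224 [243 243 243 244 243 241 226 175 160 197 209 217 221 224 223 223 221 217
 203 162 139 171 221 242 243 244 244 244 244 242]
230 [242 244 243 243 219 140 134 135 138 147 182 212 220 222 225 222 217 200
 162 136 139 137 136 141 195 241 244 244 243 244]
```

View pics/over.png

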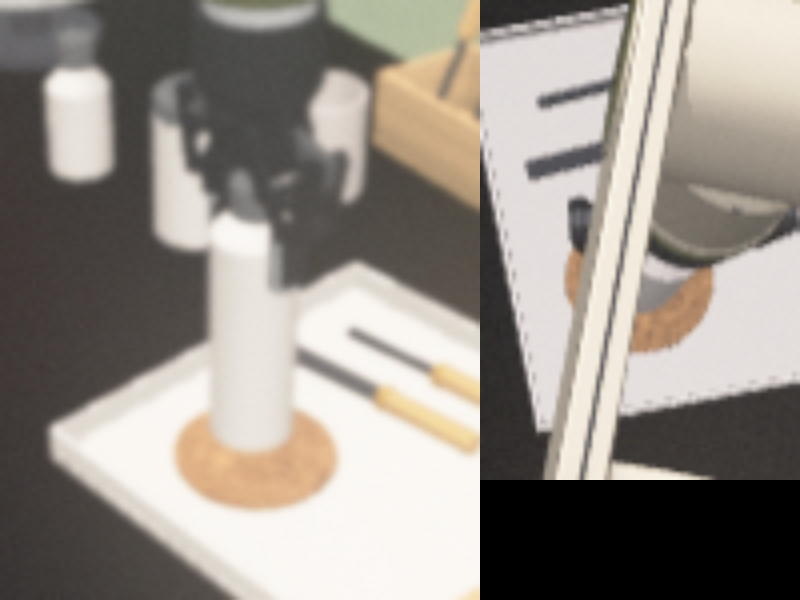

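Side view: the bottle hangs upright over the mat, its axis at column ~342.5 at row 218. The mat centre is at (343.5,233.4).

Run:
```python
from h import *
for z in (29,60): print(z,proj("side",[467.2,-51.6,z]))
print(proj("side",[467.2,-55,10]),proj("side",[466.2,-57.2,10]))
```

```text
29 [342.6 225.9]
60 [342.8 216.5]
[343.2 232.2] [343.4 232.8]
```

servo_tool --pt "45 0 -2 4 0 0 0" --pt "45 0 -1 4 0 0 0" --pt "45 0 0 4 0 0 0" --pt "45 0 0 2 0 0 0" --pt "45 0 0 0 0 0 0"

```text
time: 6.9
tool_pos: [468.0, -55.4, 134.4]
tcp_rot: [-179.8, 0.2, -178.0]
ft_force: [0.6, 0.9, -1.7]
finger_gap: 53.8
```

servo_tool --pt "45 0 0 1.5 0 0 0" --pt "45 0 0 1.0 0 0 0" --pt "45 0 0 1.0 0 0 0" --pt "45 0 0 0 0 0 0"

```text
time: 7.3
tool_pos: [468.0, -55.4, 130.7]
tcp_rot: [-179.8, 0.2, -178.0]
ft_force: [-0.1, 0.6, -3.5]
finger_gap: 54.1
```

servo_tool --pt "45 0 0 1.0 0 0 0" --pt "45 0 0 0 0 0 0"

```text
time: 7.5
tool_pos: [468.2, -55.4, 129.8]
tcp_rot: [-179.8, 0.2, -178.0]
ft_force: [-0.2, -0.0, -2.2]
finger_gap: 54.5
```

servo_tool --pt "45 0 0 1.0 0 0 0" --pt "45 0 0 0 0 0 0"

```text
time: 7.7
tool_pos: [469.0, -55.4, 129.8]
tcp_rot: [-179.8, 0.3, -178.0]
ft_force: [-0.9, -0.2, -2.9]
finger_gap: 54.3
```

servo_tool --pt "45 0 0 1.0 0 0 0" --pt "45 0 0 0 0 0 0"

```text
time: 7.9
tool_pos: [469.7, -55.5, 129.7]
tcp_rot: [-179.8, 0.4, -178.0]
ft_force: [-0.6, 0.4, -2.0]
finger_gap: 54.0
```

servo_tool --pt "45 0 0 0.7 0 0 0" --pt "45 0 0 0 0 0 0"

```text
time: 8.1
tool_pos: [470.1, -55.5, 129.6]
tcp_rot: [-179.7, 0.5, -178.0]
ft_force: [-0.5, -0.2, -0.1]
finger_gap: 54.6
```

servo_tool --pt "45 1 0 -2 0 0.009 0" --pt "45 2 0 0 0 0 0" --pt "45 0 0 1 0 0 0" --pt "45 0 0 0 0 0 0"

```text
time: 8.5
tool_pos: [466.1, -55.6, 129.6]
tcp_rot: [-179.8, -0.2, -178.0]
ft_force: [-0.6, -0.1, 2.4]
finger_gap: 54.4
```

Contact with the mat (net force reversed from −2.5 to +2.4 N). Release and retreat upward.

servo_tool --pt "58 0 0 0 0 0 0" --pt "64 0 0 0 0 0 0" --pt "75 0 0 0 0 0 0" --pt "85 0 0 0 0 0 0" --pt "85 0 0 0 0 0 0" --pt "85 0 0 -10 0 0 0" --pt "85 0 0 -20 0 0 0" --pt "85 0 0 -20 0 0 0" --pt "85 0 0 0 0 0 0"

```text
time: 9.4
tool_pos: [466.2, -55.4, 182.9]
tcp_rot: [-179.7, -0.2, -178.0]
ft_force: [1.1, 0.1, 0.1]
finger_gap: 85.2
```

servo_tool --pt "85 0 0 -20 0 0 0" --pt "85 0 0 -25 0 0 0" --pt "85 0 0 -20 0 0 0" --pt "85 1 20 0 0 0 0" --pt "85 2 40 0 0 0 0" --pt "85 2 45 0 0 0 0" --pt "85 2 45 0 0 0 0" --pt "85 2 45 0 0 0 0" --pt "85 2 45 0 0 0 0" --pt "85 2 45 0 0 0 0"

```text
time: 10.4
tool_pos: [443.8, 233.8, 248.4]
tcp_rot: [-179.7, -0.0, -178.6]
ft_force: [0.6, 0.6, 0.2]
finger_gap: 84.9
```

servo_tool --pt "85 2 40 0 0 0 0" --pt "85 2 30 0 0 0 0" --pt "85 0 20 0 0 0 0" --pt "85 0 10 0 0 0 0" --pt "85 0 0 0 0 0 0"

```text
time: 10.9
tool_pos: [433.7, 343.1, 245.4]
tcp_rot: [-179.7, -0.2, -178.2]
ft_force: [-0.1, -1.6, 0.5]
finger_gap: 85.2
```

Now turn the jaws clear of the purple and yellow jars. I take pictures first to check the bottle on its mat.

servo_tool --pt "85 0 2 0 0 0 -0.14" --pt "85 0 2 0 0 0 -0.14" --pt "85 0 0 0 0 0 -0.14" --pt "85 0 0 0 0 0 -0.14" --pt "85 0 0 0 0 0 -0.14" --pt "85 0 0 0 0 0 -0.14" --pt "85 0 0 0 0 0 0"

```text
time: 11.6
tool_pos: [435.5, 338.4, 244.4]
tcp_rot: [-179.8, -0.6, -128.6]
ft_force: [0.6, 0.5, 0.4]
finger_gap: 85.1
```

Run:
```python
from h import *
s=snapshot("side");t=snapshot("top");q=sense();print(q["tool_pos"],q["tcp_rot"])
for b in blobs(t,(0,0,70),(180,60,165),(325,160,395,230)):print("top cap?",b[:3],ray("top",*b[0],195))
print("tcp px",proj("top",q["tool_pos"]),proj("side",q["tool_pos"]),"jar px",proj("side",[432.6,347.6,70]))
a=cv2.resize(t[130:260,150:400],(600,312));b=cv2.resize(s[70:260,210:400],(288,288))
cv2.imwrite("pics/mid.png",np.vstack([a,cv2.copyMakeBorder(b,0,0,0,312,cv2.BORDER_CONSTANT)]))
```

```text
[435.42738966 338.71508973 244.43217284] [-179.78278034   -0.57640623 -128.96803697]
top cap? (array([359.4, 200.3]), array([17.1, 18.7]), 147.0) [435.8 -29.8 195. ]
top cap? (array([368.3, 189. ]), array([12.9, 14.1]), 126.0) [464.1 -53.  195. ]
top cap? (array([345.5, 168.5]), array([ 5.4, 43.3]), 114.0) [517.    2.8 195. ]
tcp px [204.4 198.8] [261.5 105.6] jar px [265.3 156.1]
```

View pics/mid.png

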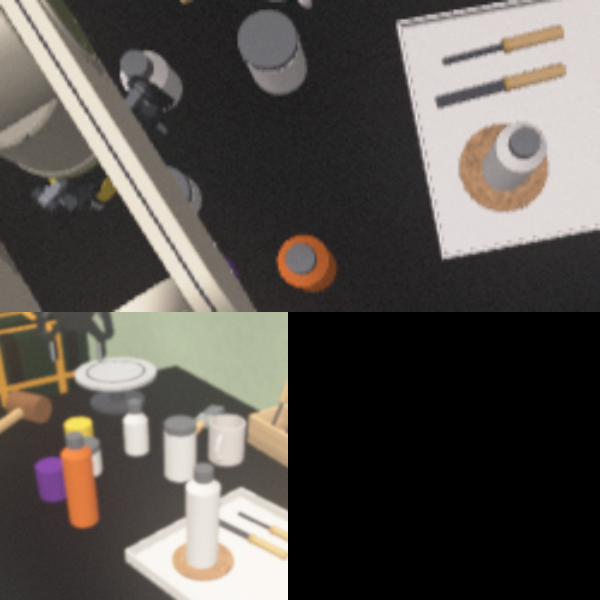

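The bottle stands on the round mat: cap at top (368,189), which gives (464,-53) against the mat's (468,-53). The jar is under the wrist, with the purple and yellow jars off the jaw line. Going down to the jar.

servo_tool --pt "85 -3 4 10 0 -0.01 0" --pt "85 -2 4 20 0 0 0" --pt "85 0 0 30 0 0 0" --pt "85 0 0 30 0 0 0" --pt "85 0 0 25 0 0 0" --pt "85 0 0 15 0 0 0" --pt "85 0 0 5 0 0 0" --pt "85 0 0 0 0 0 0" --pt "85 0 0 0 0 0 0"

```text
time: 12.6
tool_pos: [431.8, 347.4, 101.3]
tcp_rot: [-179.8, 0.2, -130.4]
ft_force: [-0.6, 0.4, -0.3]
finger_gap: 84.8
```

servo_tool --pt "85 0 0 12 0 0 0" --pt "85 0 0 12 0 0 0" --pt "85 0 0 0 0 0 0"

```text
time: 12.9
tool_pos: [433.6, 348.6, 78.1]
tcp_rot: [-179.7, 0.5, -130.4]
ft_force: [-0.6, -0.0, 0.4]
finger_gap: 85.2
```

Run:
```python
from h import *
s=snapshot("side");t=snapshot("top");q=sense();print(q["tool_pos"],q["tcp_rot"])
a=cv2.resize(t[170:260,160:260],(500,450));b=cv2.resize(s[110:200,230:300],(280,360))
cv2.imwrite("pics/jpre.png",np.hstack([a,cv2.copyMakeBorder(b,0,90,0,0,cv2.BORDER_CONSTANT)]))
```

```text
[434.21316058 349.07874946  79.53276812] [-179.69921399    0.58601756 -130.44102872]
```

View pics/jpre.png

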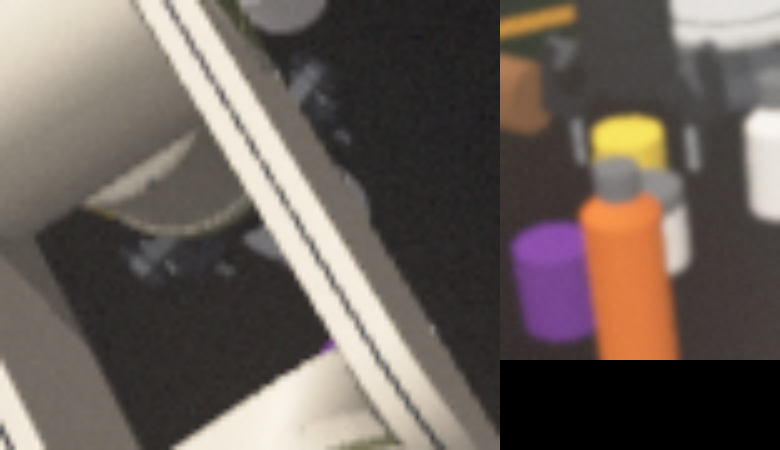

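Side crop: the fingers straddle the jar lid (edges at 578 and 692, lid centre ~643), and the purple and yellow jars are clear. Continuing down.

servo_tool --pt "85 2 0 10 0 0.009 0" --pt "85 0 0 15 0 0 0" --pt "85 0 0 15 0 0 0" --pt "85 0 0 10 0 0 0" --pt "85 0 0 3 0 0 0" --pt "85 0 0 0 0 0 0"

```text
time: 13.6
tool_pos: [432.9, 347.1, 21.4]
tcp_rot: [-179.7, -0.0, -130.5]
ft_force: [-0.4, 0.2, -0.4]
finger_gap: 84.9
```

servo_tool --pt "75 0 0 0 0 0 0" --pt "65 0 0 0 0 0 0" --pt "55 0 0 0 0 0 0" --pt "55 0 0 0 0 0 0" --pt "55 0 0 0 0 0 0" --pt "55 0 0 0 0 0 0" --pt "55 0 0 0 0 0 0" --force 40

```text
time: 14.3
tool_pos: [433.1, 347.3, 22.0]
tcp_rot: [-179.7, 0.0, -130.4]
ft_force: [0.5, 0.1, -3.3]
finger_gap: 63.2
```

servo_tool --pt "55 0 0 -5 0 0 0" --pt "55 0 0 -15 0 0 0" --pt "55 0 0 -25 0 0 0" --pt "55 0 0 -30 0 0 0" --pt "55 0 0 -30 0 0 0" --pt "55 0 0 -30 0 0 0" --pt "55 0 0 -30 0 0 0" --pt "55 0 0 -30 0 0 0" --pt "55 0 0 -30 0 0 0" --pt "55 0 0 -15 0 0 0" --force 60

```text
time: 15.3
tool_pos: [429.7, 346.5, 278.6]
tcp_rot: [-179.7, -0.0, -130.5]
ft_force: [0.8, 1.2, -2.0]
finger_gap: 63.1
```

servo_tool --pt "55 0 0 -5 0 0 0.1" --pt "55 0 0 0 0 0 0.13" --pt "55 0 0 0 0 0 0.13" --pt "55 0 0 0 0 0 0.13" --pt "55 0 0 0 0 0 0.13" --pt "55 0 0 0 0 0 0.13" --pt "55 0 0 0 0 0 0.05" --pt "55 0 0 0 0 0 0"

```text
time: 16.1
tool_pos: [430.2, 347.0, 301.9]
tcp_rot: [179.6, 1.1, -178.2]
ft_force: [0.2, 0.3, -2.7]
finger_gap: 62.8
```

servo_tool --pt "55 -1 -10 0 0 0.01 0" --pt "55 -2 -20 0 0 0.009 0" --pt "55 -3 -30 0 0 0 0" --pt "55 -4 -35 0 0 0 0" --pt "55 -4 -35 0 0 0 0" --pt "55 -4 -35 0 0 0 0" --pt "55 -4 -35 0 0 0 0" --pt "55 -4 -35 0 0 0 0" --pt "55 -4 -35 0 0 0 0" --pt "55 -4 -35 0 0 0 0"

```text
time: 17.1
tool_pos: [475.9, 31.1, 305.1]
tcp_rot: [179.5, 0.1, -176.7]
ft_force: [0.9, -0.0, -2.4]
finger_gap: 63.0
```

servo_tool --pt "55 -4 -35 0 0 0 0" --pt "55 -4 -35 0 0 0 0" --pt "55 -4 -35 0 0 0 0" --pt "55 -4 -35 0 0 0 0" --pt "55 -4 -35 0 0 0 0" --pt "55 -4 -35 0 0 0 0" --pt "55 -3 -30 0 0 0 0" --pt "55 -2 -25 0 0 0 0" --pt "55 -1 -15 0 0 0 0" --pt "55 0 -5 0 0 0 0"

```text
time: 18.1
tool_pos: [518.1, -272.9, 307.3]
tcp_rot: [179.5, 0.1, -176.1]
ft_force: [0.4, 0.8, -2.9]
finger_gap: 63.0
```

servo_tool --pt "55 2 -5 5 0.009 0 0" --pt "55 2 -5 15 0 0 0" --pt "55 0 0 25 0 0 0" --pt "55 0 0 30 0 0 0" --pt "55 0 0 30 0 0 0" --pt "55 0 0 30 0 0 0" --pt "55 0 0 25 0 0 0" --pt "55 0 0 15 0 0 0" --pt "55 0 0 5 0 0 0" --pt "55 0 0 0 0 0 0"

```text
time: 19.1
tool_pos: [511.4, -274.2, 113.4]
tcp_rot: [179.8, -0.1, -175.4]
ft_force: [-0.3, 0.2, -3.0]
finger_gap: 62.7
```

servo_tool --pt "55 -2 -5 10 0 0 0" --pt "55 -1 -4 15 0 0 0" --pt "55 0 0 15 0 0 0" --pt "55 0 0 8 0 0 0" --pt "55 0 0 3 0 0 0" --pt "55 0 0 0 0 0 0" --pt "55 0 0 0 0 0 0"

```text
time: 19.8
tool_pos: [516.9, -284.2, 60.2]
tcp_rot: [180.0, 0.1, -175.4]
ft_force: [-0.2, -0.1, -3.0]
finger_gap: 63.2
```

Run:
```python
from h import *
s=snapshot("side");t=snapshot("top");q=sense();print(q["time"],q["tool_pos"],q["tcp_rot"],q["ft_force"])
print("axis",proj("side",[*q["tool_pos"][:2],q["tool_pos"][2]-21.7]),"mat",proj("side",[515,-283,10]))
a=cv2.resize(s[190:320,360:480],(480,520));b=cv2.resize(t[120:230,390:480],(320,391))
cv2.imwrite("pics/jover.png",np.hstack([a,cv2.copyMakeBorder(b,0,129,0,0,cv2.BORDER_CONSTANT)]))
```

```text
19.9 [ 517.12486901 -284.31196968   60.67196356] [-1.79987454e+02  1.20612618e-01 -1.75378735e+02] [ 0.21442518 -0.12788875 -2.55557503]
axis [420.5 269.7] mat [417.7 278.8]
```

View pics/jover.png

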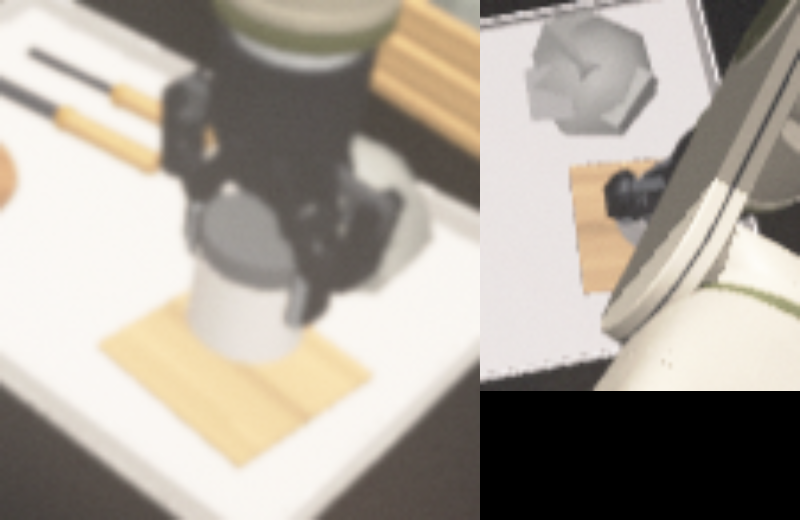

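Side crop: the jar hangs upright over the plywood mat, axis at column ~421 (predicted 420.5), and the stone is clear of the fingers. Lowering.

servo_tool --pt "55 1.5 1 6 0 0 0" --pt "55 0 0 8 0 0 0" --pt "55 0 0 6 0 0 0" --pt "55 0 0 2 0 0 0" --pt "55 0 0 0 0 0 0" --pt "55 0 0 0 0 0 0"

```text
time: 20.5
tool_pos: [516.0, -283.6, 37.6]
tcp_rot: [-179.9, 0.2, -175.4]
ft_force: [-0.6, -0.2, -2.3]
finger_gap: 62.8
```

servo_tool --pt "55 0.5 0 2 0 0.002 0" --pt "55 0 0 1.5 0 0 0" --pt "55 0 0 0 0 0 0"

```text
time: 20.8
tool_pos: [515.8, -283.9, 34.3]
tcp_rot: [-179.9, 0.1, -175.4]
ft_force: [0.2, 0.1, -1.9]
finger_gap: 62.7
```

servo_tool --pt "55 0 0 1 0 0 0" --pt "55 0 0 0 0 0 0"

```text
time: 21.0
tool_pos: [515.9, -283.9, 33.4]
tcp_rot: [-179.9, 0.1, -175.4]
ft_force: [0.7, 0.5, -3.0]
finger_gap: 63.1
```

servo_tool --pt "55 0 0 1 0 0 0" --pt "55 0 0 0 0 0 0"

```text
time: 21.2
tool_pos: [516.0, -284.0, 32.5]
tcp_rot: [-179.9, 0.1, -175.4]
ft_force: [-0.1, -0.5, -3.1]
finger_gap: 62.7
```

servo_tool --pt "55 0 0 0.7 0 0 0" --pt "55 0 0 0 0 0 0"

```text
time: 21.4
tool_pos: [516.4, -284.2, 32.1]
tcp_rot: [-179.9, 0.2, -175.4]
ft_force: [-0.1, -1.2, -3.6]
finger_gap: 62.4
```

servo_tool --pt "55 0.5 0 0.7 0 0 0" --pt "55 0 0 0 0 0 0"

```text
time: 21.6
tool_pos: [516.4, -284.2, 32.1]
tcp_rot: [-179.8, 0.2, -175.4]
ft_force: [-0.0, -0.0, -3.7]
finger_gap: 63.0
```

servo_tool --pt "55 0 0 0.7 0 0 0" --pt "55 0 0 0 0 0 0"

```text
time: 21.8
tool_pos: [516.6, -284.2, 32.1]
tcp_rot: [-179.8, 0.2, -175.4]
ft_force: [-2.0, 0.3, -1.8]
finger_gap: 62.6
```

servo_tool --pt "55 0.5 0 1.2 0 0 0" --pt "55 0 0 0 0 0 0"

```text
time: 22.0
tool_pos: [516.7, -284.3, 32.1]
tcp_rot: [-179.8, 0.3, -175.3]
ft_force: [-0.4, 0.1, -3.3]
finger_gap: 62.9
```

servo_tool --pt "55 0.5 0 1.2 0 0 0" --pt "55 0 0 0 0 0 0"

```text
time: 22.2
tool_pos: [516.9, -284.3, 32.1]
tcp_rot: [-179.8, 0.4, -175.3]
ft_force: [-1.7, -0.9, -0.8]
finger_gap: 63.0
```

servo_tool --pt "55 1.5 1 -1.5 0 0.007 0" --pt "55 0 0 0 0 0 0" --pt "55 0 0 1.5 0 0 0" --pt "55 0 0 0 0 0 0"

```text
time: 22.6
tool_pos: [514.8, -283.5, 32.1]
tcp_rot: [-179.8, -0.1, -175.4]
ft_force: [0.7, 0.7, -2.2]
finger_gap: 62.8
```

servo_tool --pt "55 0 0 1.5 0 0 0" --pt "55 0 0 1 0 0 0" --pt "55 0 0 1 0 0 0"

```text
time: 22.9
tool_pos: [514.8, -283.6, 32.0]
tcp_rot: [-179.8, -0.1, -175.3]
ft_force: [-5.2, 3.9, 10.6]
finger_gap: 63.0
```

Firm contact (+10.6 N, no further travel). Release and retreat.

servo_tool --pt "55 0 0 -0.5 0 0 0" --pt "66 0 0 0 0 0 0" --pt "70 0 0 0 0 0 0" --pt "78 0 0 0 0 0 0" --pt "85 0 0 0 0 0 0" --pt "85 0 0 0 0 0 0" --pt "85 0 0 -8 0 0 0" --pt "85 0 0 -15 0 0 0" --pt "85 0 0 -25 0 0 0" --pt "85 0 0 -25 0 0 0"

```text
time: 23.9
tool_pos: [512.9, -282.2, 105.6]
tcp_rot: [180.0, -0.4, -175.4]
ft_force: [0.4, 1.2, 0.4]
finger_gap: 84.8
```

servo_tool --pt "85 0 0 -30 0 0 0" --pt "85 0 0 -40 0 0 0" --pt "85 0 0 -40 0 0 0" --pt "85 0 0 -40 0 0 0" --pt "85 0 -40 -10 0 0 0" --pt "85 0 -40 0 0 0 0" --pt "85 0 -40 0 0 0 0" --pt "85 0 -40 0 0 0 0" --pt "85 0 -40 0 0 0 0" --pt "85 0 0 0 0 0 0"

```text
time: 24.9
tool_pos: [532.8, -488.0, 298.4]
tcp_rot: [-179.0, 0.6, -175.1]
ft_force: [0.3, 0.6, -0.7]
finger_gap: 84.9
```

Run:
```python
from h import *
s=snapshot("side");t=snapshot("top");q=sense();print(q["time"],q["tool_pos"],q["qd"].round(1))
for b in blobs(t,(0,0,100),(180,45,160),(350,150,465,225),60):print(b[:3],ray("top",*b[0],80),ray("top",*b[0],195))
a=cv2.resize(s[130:320,290:470],(500,528));b=cv2.resize(t[110:240,310:480],(300,229))
cv2.imwrite("pics/end.png",np.hstack([a,cv2.copyMakeBorder(b,0,299,0,0,cv2.BORDER_CONSTANT)]))
```

```text
25.0 [ 533.9987641  -484.50146699  300.20726194] [ 1.8 -2.3  2.1  0.4 -0.4  0.3]
(array([368.3, 188.8]), array([11.9, 13.1]), 108.0) [486.4 -70.2  80. ] [464.6 -53.  195. ]
(array([441.6, 179.5]), array([21.5, 27.1]), 364.0) [ 511.  -278.4   80. ] [ 486.6 -239.1  195. ]
```

View pics/end.png

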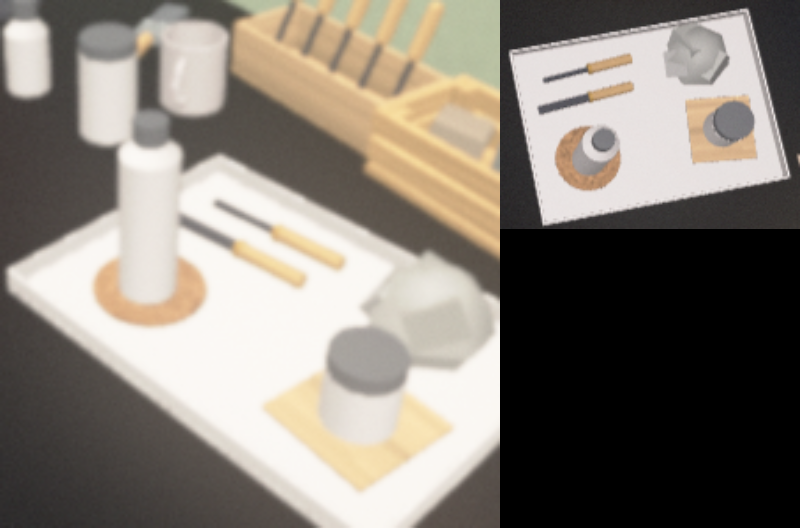

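Both stand upright and centred: bottle base at about (148,295) in the crop on the cork, jar base at about (361,435) on the plywood. The arm is clear. Settling for a moment, then handing in.

servo_tool --pt "85 0 0 0 0 0 0" --pt "85 0 0 0 0 0 0" --pt "85 0 0 0 0 0 0" --pt "85 0 0 0 0 0 0" --pt "85 0 0 0 0 0 0"

```text
time: 25.5
tool_pos: [535.5, -479.9, 305.0]
tcp_rot: [-178.9, 0.9, -174.7]
ft_force: [-0.7, -0.0, 0.6]
finger_gap: 84.9
```

```bash
python3 -c "
from bench import *
print(hand_in(), sense()['time'])"
```

```text
the job is handed in; nothing more can be done
the job is handed in; nothing more can be done
```

The tall white bottle now stands on the round cork mat and the squat jar on the square plywood mat. I placed the bottle first, then the jar, and handed the job in at about 25.5 s.

**Last checks:** The final pictures show both upright and standing alone, with the arm well clear and the look-alikes left where they were.
- **Bottle:** about 4 mm from the mat centre by the top camera.
- **Jar:** about 5–6 mm off by colour blob. That blob took in some of the jar's shaded side. A reading by eye of the lid in the picture put it about 2–3 mm off.

**Disagreements:**
- **Cameras:** the two cameras differed by about 4–5 mm on where the mats were, so I aimed at the average.
- **Bottle set-down:** the tool crept about 3 mm sideways as the bottle touched the mat. I re-centred it before letting go.
- **Jar set-down:** the jar also needed re-centring, and it was pressed down with about 11 N just before release.

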